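# Feed a module into a covered test jig with an insulating push stick

## Robot

A 6-joint arm with a two-finger parallel gripper is mounted at the origin on the work surface. World frame = base frame: x ahead of the robot, y to its left, z up, the work surface at z = 0. Lengths are in mm, angles in rad, forces in N, time in s.
With the tool pointing down it reaches from about 400 to 825 mm from the base axis. Payload 7 kg.
Tool frame: the origin (TCP) lies at the very end of the fingers, on their centre line; the grasp point (between the pads) lies 19 mm behind it; z points along the fingers, y is the line along which they close (so a half turn about z gives the same grasp; the last joint's range is limited). The gripper opens to 85 mm and grips with 20 to 120 N. Pads are 22 mm wide; open, the fingers measure 114 mm over their backs; the gripper's body (76 mm by 85 mm) begins 54 mm behind the grasp point. The pads swing forward as they close: fully open they stand 13 mm farther back than shut.
Start: joints at [-0.918, 0.359, 0.012, 0, -1.224, -0.288], TCP at [240.787, -630.569, 231.302] pointing down, gripper open.
Joint ranges: [-3.07, 3.07], [-1.43, 2.12], [-1.02, 1.25], [-3.03, 1.67], [-3.05, -0], [-3.03, 3.03]. Speed limits (rad/s): [2.39, 2.39, 3.01, 3.14, 3.14, 3.14].

## Interface

Orientations are given as a rotation vector (axis times angle).
In Python, from cell import observe, snapshot, hand_in, recognise, masks_of gives the robot as it stands. The module is installed in compiled form; this text tells all that it offers.
- The arm moves only by the shell command python3 -m jog 'ROWS' [FORCE]. ROWS is JSON, a list that holds one entry, the list of rows, each a list of 7 numbers: the shift along the tool's x, y, z each as a share of 10 cm, from -1 to 1, then the turn, a rotation vector about the tool's x, y, z each as a share of pi rad, from -1 to 1, then the opening, from 0 (shut) to 1 (fully open). In form: [[[tx, ty, tz, rx, ry, rz, jaw], ...]]. A call has 1 to 20 rows; each row is the pose to reach, as a shift and turn from the pose commanded when the call began, along the tool's axes at that moment, turning the shorter way round; what a row does not reach only later rows make up. A row lasts 1/8 s, in which the tool goes at most 62.5 mm and 10.7 degrees, less where a joint would pass 70% of its speed; a pose out of reach is approached as far as the arm can. A call with a number of a shift or a turn outside -1 to 1 is refused whole. A call with a gripper value outside its range is refused whole. The fingers move at their own pace and stop on an object; FORCE is the grip in N (left out, the last holds). Time passes only in rows, so rows that repeat a pose let the fingers close. It gives the time, the measured TCP pose, the force, the opening and the grip force at its end, in the units of the state.
- observe(): the state, without advancing time (a new reading comes with each control period).
- snapshot(name): name is "scene" or "top" or "wrist"; returns a dict with "image" (400x640x3 uint8, red, green, blue), "intrinsics" (3x3 intrinsics, pixels), "position" and "rotation" of the camera in the world. Camera axes: x right, y up, looking along -z (the intrinsics and any distortion apply to the point x, -y, -z); pixel columns grow to the right and rows downward; lengths in mm; the calibration is good to about 2 mm. A picture is of the moment at which its call begins. There is no depth.
- hand_in(): hands the job in; it is judged then, once.
Trained networks look in a picture, given as the dict that the camera call returned (one of the last four; its "shot" number tells which), for a name from the list of things; names that differ only in an ending like _2 or _b are one class to them, and where a whole thing is asked for, a point or a joint stands for the part that bears it (a point fixed in the world has none). Each returns a list of dicts, best first, with "confidence" (0 to 1); they miss things now and then, are a little off and sometimes report something else, mostly with a low value. They report only what shows in the picture. A call takes as long as a camera call. They do not tell look-alikes from the thing itself.
- recognise(picture, target): "at" ([x, y, z] in mm, in world coordinates, good to about 4 mm: the middle of the surface that is visible of it).
- masks_of(picture, target): "region" (400x640 bool, what is visible of it).
The state is a dict: "time": time; "joint_pos": joint angles; "qd": joint speeds; "effort": joint torques, N m; "tcp_pos": TCP position; "tool_rot": TCP orientation; "wrist_force": force on the tool from outside, world axes, zero at the start; "wrist_torque": the same for the moment, N m; "grip_width": finger opening in mm; "finger_force": force on a finger pad.
Only numpy, scipy, OpenCV 4.12 (cv2) and the standard library are available. Lean on these libraries where they do the work, as an engineer would, in place of code of your own. Each camera call takes 0.05 s, during which the arm holds its last target. There are 200 camera calls.

## Task

Take the yellow push stick from its grey cradle and use it to feed the small white-framed circuit module along the jig's channel, under the clear cover, until it is fully home against the contacts of the red block. Past the sprung brake, press it home with about 10 newtons on the contacts for about a second, but never 20 newtons or more, as the contacts are fragile; then lay the stick back in its cradle. Only the stick may touch the module, and leave the multimeter, transformer, screwdriver and parts tray where they are.

Things in the scene. Friction and masses are not known exactly. Their poses are not given: they have to be found in the camera images.
- jig: Fixed test jig: aluminium base 80 wide (its x) x 178 long (its y) x 30 high, with a straight channel along its middle. Origin on the bench under the middle of the channel's open mouth; +y is the feed direction, z up. The channel starts at y=0; its floor is 30 above the bench, it is 26 wide between black walls 10 thick and 22 high.
- cover (a point): Point in the jig's channel floor centre line at y=72, where the cover begins. Before it the channel is open on top (loading bay); from here to y=178 clear strips with yellow edges and a 9 mm slot between them cover it, 52 to 57 mm above the bench (22 mm above the channel floor).
- brake (a point): Centre of the brass sprung brake roller in the jig's +x wall, at jig y=116; 20 diameter, pokes 4 into the channel; spring 0.8 N/mm, preload 2.4 N. The module's front corner meets it when the front is at about y=108 to 112: a brief resistance of some 2 to 9 N, then a steady drag of about 3 to 7 N on the module's side all the way home.
- contact_block: Red block fixed in the covered channel (front face 145 to 150 from the mouth), 25 wide, 14 long, 18 high, with a red thumbscrew (16 diameter, centre 7 behind the face) above the cover slot. Origin on the channel floor, mid front face; axes as the jig's. A black rigid contact insert (23.5 wide, 16 high) is locked 2 to 22 mm out of that face towards the mouth, how far is not reported: feel for it.
- module: Loose circuit module in a white frame with a green board, 24 wide (x) x 40 long (y) x 16 high, 25 to 49 g, flat end faces. Origin in the middle of its underside, axes as the jig's. It starts in the loading bay, its near end 6 to 20 mm inside the mouth. Home means its +y end touches the black contact insert of the contact block (so its origin ends 22 to 42 mm before the block's origin).
- stick: Loose push stick, a rigid yellow square bar 14 x 14 x 260 mm, about 90 g, with a black grip band 50 mm long round its middle. Origin at its centre, long axis is its y, ends flat and alike. It starts lying in the cradle, its centre 41 mm above the bench.
- cradle: Fixed grey cradle 40 wide (x) x 170 long (y), base plate 8 high, with two posts at y=+70 and -70 (each 16 long in y). The stick lies along y on the posts' notches: notch floor 34 mm above the bench, 22 mm wide between cheeks that reach up to 42 mm. Between the posts there is 124 mm of free room to grip. Origin on the bench under its middle.
- multimeter: Bystander: red hand multimeter 170 x 80 x 38 lying on the bench; origin middle of underside.
- transformer: Bystander: black toroidal transformer, 100 diameter x 42 high (centre stud up to 51); origin middle of underside.
- screwdriver: Bystander: screwdriver with an orange handle, 190 long, lying on the bench.
- parts_tray: Bystander: black tray 110 x 150 x 40 with capacitors and coils; origin middle of underside.
Mind the look-alikes: they are no part of the job. There is more than one size of the module; the job needs the smallest.

How it is judged:
By the outcome, as a careful person would: the job done as asked, in the order asked, and still so for the second after the job is handed in, with the robot touching nothing.
It also fails if it takes over 70 s, if anything falls off the work surface, if the arm or the gripper's body presses on something with over 40 N, if the wrist force passes 120 N, or if a joint passes its speed limit or range.

## Working session

There is one attempt and no reset: what is moved stays moved. The work goes in short steps, Python scripts to look and compute and a shell command to move; the robot and the scene stay as the last step left them, time stands still between calls to the robot, and variables do not carry over. Pictures are saved under pics/ and viewed, at most 10 in all, crops included, and the job is handed in when it is done.

```bash
mkdir -p pics
cat > h.py <<'E'
import numpy as np, cv2
from cell import *
from scipy.spatial.transform import Rotation as R
def proj(s,P):
    P=np.atleast_2d(P); c=(P-np.array(s["position"]))@np.array(s["rotation"])
    q=np.c_[c[:,0],-c[:,1],-c[:,2]]@np.array(s["intrinsics"]).T
    return q[:,:2]/q[:,2:]
def unproj(s,uv,z):
    uv=np.atleast_2d(uv); d=np.c_[uv,np.ones(len(uv))]@np.linalg.inv(np.array(s["intrinsics"])).T
    d=d*[1,-1,-1]@np.array(s["rotation"]).T; p=np.array(s["position"])
    return p+d*((z-p[2])/d[:,2:])
def save(s,n): cv2.imwrite("pics/"+n,s["image"][:,:,::-1])
E
python3 - <<'E'
from h import *
print(observe())
for n in("top","scene"):
    s=snapshot(n); save(s,n+".png"); print(n,{k:s[k] for k in s if k!="image"})
    for t in "jig cover brake contact_block module stick cradle multimeter transformer screwdriver parts_tray".split():
        print(t,[(np.round(r["at"]).astype(int).tolist(),round(r["confidence"],2)) for r in recognise(s,t)])
E
```

```text
{'time': 0.0, 'joint_pos': array([-9.17862632e-01,  3.59423340e-01,  1.10442588e-02, -3.75840875e-04,
       -1.22409812e+00, -2.88124756e-01]), 'qd': array([-7.21116450e-05,  1.17588492e-03,  1.82468761e-03, -9.63352029e-04,
        5.12521944e-04, -1.16788745e-03]), 'effort': array([-1.31693057e-03, -5.83322239e+01,  2.93417054e+01,  6.93664491e+00,
       -5.84010413e-03, -3.06428103e-05]), 'tcp_pos': array([ 240.64086562, -630.12036731,  230.3291247 ]), 'tool_rot': array([ 5.69589179e-01, -3.08907057e+00, -2.60466015e-03]), 'wrist_force': array([ 1.0746812 , -0.52837588,  0.24384176]), 'wrist_torque': array([-0.04100996, -0.05695514,  0.00827063]), 'finger_force': 0.0, 'grip_width': 85.68545686861432}
top {'intrinsics': array([[451.24472565,   0.        , 322.1081338 ],
       [  0.        , 451.24472565, 193.58512096],
       [  0.        ,   0.        ,   1.        ]]), 'position': array([ 358.02280794,   12.22483054, 1263.63835197]), 'rotation': array([ 0.0830322 , -0.0640447 , -1.59101707]), 'shot': 1}
jig [([546, 174, 39], 0.77)]
cover [([543, 173, 36], 0.83)]
brake [([542, 
[... 595 characters left out ...]
     ,   1.        ]]), 'position': array([ 806.36116432, -446.10283811,  924.77767812]), 'rotation': array([0.55232032, 0.17382924, 0.6106606 ]), 'shot': 2}
jig [([561, 159, 34], 0.93)]
cover [([553, 156, 34], 0.7), ([442, -140, 13], 0.26), ([590, -368, 38], 0.15)]
brake [([555, 160, 26], 0.84)]
contact_block [([442, -160, 48], 0.73)]
module [([699, 202, 20], 0.56), ([564, 117, 45], 0.46), ([428, 129, 12], 0.45), ([443, -142, 8], 0.21)]
stick [([441, -159, 52], 0.58)]
cradle [([445, -143, 8], 0.71), ([317, -332, 18], 0.66)]
multimeter [([591, -367, 37], 0.7)]
transformer [([318, 272, 44], 0.81)]
screwdriver [([316, -332, 16], 0.8)]
parts_tray [([604, 414, 20], 0.63), ([558, 158, 34], 0.22)]
```

View pics/top.png

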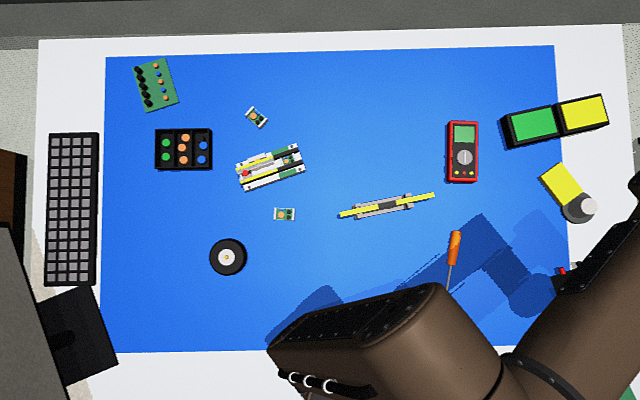

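View pics/scene.png

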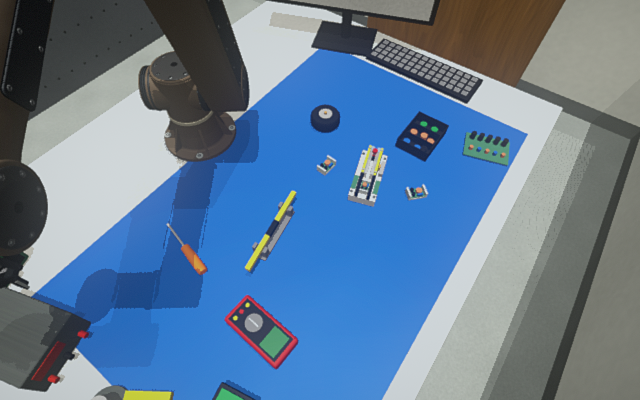

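The top view shows the jig at about (270,167), its mouth to the right and the small module in its bay. The cradle with the stick is at (390,205). The look-alike modules lie at (257,117) and (284,213). In the scene view the jig is at (368,175) and the stick at (270,232). Next I move the wrist camera above the cradle.

```bash
sed -i 's/np.array(s\["rotation"\])/R.from_rotvec(s["rotation"]).as_matrix()/g' h.py
python3 -m jog '[[[-0.5,0.5,-0.5,0,0,0,1],[-1,1,-1,0,0,0,1],[-1,1,-1,0,0,0,1]]]'
python3 -m jog '[[[-0.5,0.5,0,0,0,0,1],[-1,1,0,0,0,0,1],[-1,1,0,0,0,0,1]]]'
python3 -m jog '[[[-0.5,0.5,0,0,0,0,1],[-0.9,1,0,0,0,0,1],[-0.9,1,0,0,0,0,1],[-0.9,1,0,0,0,0,1]]]'
python3 - <<'E'
from h import *
s=snapshot("wrist"); save(s,"w1.png"); print(observe()["tcp_pos"],observe()["joint_pos"],s["position"],s["rotation"])
for t in ("stick","cradle"): print(t,[(np.round(r["at"]).astype(int).tolist(),round(r["confidence"],2)) for r in recognise(s,t)])
E
```

```text
time: 1.58
tcp_pos: [299.1, -500.2, 333.1]
tool_rot: [-0.57, 3.089, -0.002]
wrist_force: [1.3, 0.1, -0.6]
grip_width: 85.4
finger_force: 0.0
time: 1.95
tcp_pos: [357.2, -369.8, 332.1]
tool_rot: [-0.574, 3.087, -0.001]
wrist_force: [0.3, -0.2, 0.1]
grip_width: 85.5
finger_force: 0.0
time: 2.45
tcp_pos: [404.9, -246.7, 331.5]
tool_rot: [-0.572, 3.089, -0.0]
wrist_force: [-0.4, -0.2, 0.8]
grip_width: 85.5
finger_force: 0.0
[ 404.65318018 -247.37173599  331.3794636 ] [-1.32111611e-01 -3.31888516e-02 -2.40553708e-01  3.06933934e-04
 -1.36344458e+00 -1.07357324e+00] [ 337.94752605 -272.44825366  473.97053249] [-0.19223391 -0.27781643  1.92272249]
stick [([436, -150, 51], 0.69)]
cradle [([429, -144, 8], 0.92)]
```

View pics/w1.png

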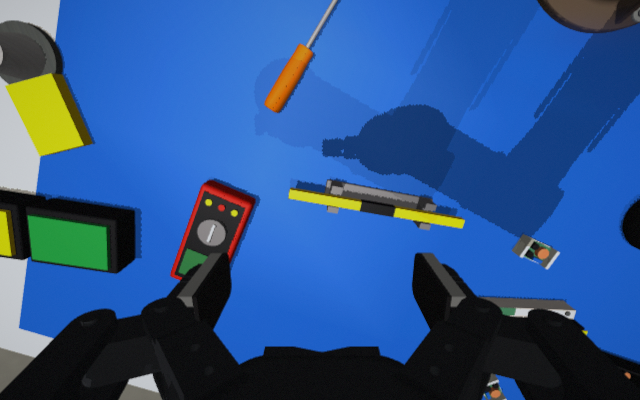

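The wrist view shows the stick at about (290,193)–(463,223), with its grip band at (378,208). I'll fit its pose from the wrist and top masks.

```bash
cat >> h.py <<'E'
from scipy.optimize import minimize
def box(x,y,a,dx,dy,z0,z1):
    c=np.array([[i*dx/2,j*dy/2,z] for i in(-1,1) for j in(-1,1) for z in(z0,z1)])
    r=R.from_euler('z',a).as_matrix(); return c@r.T+[x,y,0]
def yellow(s,target,at):
    hsv=cv2.cvtColor(s["image"],cv2.COLOR_RGB2HSV); m=cv2.inRange(hsv,(22,110,70),(36,255,255))
    lim=np.zeros_like(m); cv2.fillConvexPoly(lim,cv2.convexHull(proj(s,box(at[0],at[1],at[2],60,320,20,60)).astype(np.int32)),255)
    return cv2.findNonZero(m&lim)
def fit(s,hullpts,p0,dx,dy,z0,z1):
    S=8
    h=cv2.convexHull(hullpts); o=h.reshape(-1,2).min(0)-20
    A=np.zeros((400*S//2,640*S//2),np.uint8)
    B0=A.copy(); cv2.fillConvexPoly(B0,((h.reshape(-1,2)-o+.0)*S).astype(np.int32),1); B0=cv2.dilate(B0,np.ones((S,S)))
    def c(p):
        B=A.copy(); q=proj(s,box(*p,dx,dy,z0,z1)); cv2.fillConvexPoly(B,cv2.convexHull(((q-o)*S).astype(np.int32)),1)
        return (B!=B0).sum()/B0.sum()
    return minimize(c,p0,method="Nelder-Mead",options=dict(initial_simplex=np.array(p0)+np.array([[0,0,0],[8,0,0],[0,8,0],[0,0,.06]])))
E
python3 - <<'E'
from h import *
for n in("wrist","top"):
    s=snapshot(n); p=yellow(s,"stick",(434,-146,.2)); r=fit(s,p,[434,-146,.2],14,260,34,48); print(n,len(p),r.x,r.fun)
E
```

```text
wrist 1583 [ 4.38712716e+02 -1.47550354e+02  1.87311016e-01] 0.07034758836164812
top 1 [ 594.88888889 -181.55555556    0.76      ] 1.0
```

```bash
python3 -m jog '[[[-0.3,0.35,0.3,0,0,-0.056,1],[-0.66,0.71,0.6,0,0,-0.112,1],[-0.66,0.71,1,0,0,-0.168,1],[-0.66,0.71,1,0,0,-0.224,1],[-0.66,0.71,1,0,0,-0.28,1],[-0.66,0.71,1,0,0,-0.336,1],[-0.66,0.71,1,0,0,-0.392,1],[-0.66,0.71,1,0,0,-0.443,1],[-0.66,0.71,1,0,0,-0.443,1],[-0.66,0.71,1,0,0,-0.443,1]]]'
python3 - <<'E'
from h import *
o=observe(); M=R.from_rotvec(o["tool_rot"]).as_matrix(); print(o["tcp_pos"],M[:,0],o["joint_pos"])
s=snapshot("wrist"); save(s,"w2.png"); p=yellow(s,"stick",(438,-147,.187)); r=fit(s,p,[438,-147,.187],14,260,34,48); print(len(p),r.x,r.fun)
s=snapshot("top"); p=yellow(s,"stick",(438,-147,.187)); print(len(p))
E
```

```text
time: 3.95
tcp_pos: [440.9, -157.5, 231.2]
tool_rot: [2.413, -2.011, -0.0]
wrist_force: [-0.2, -0.2, -0.2]
grip_width: 85.0
finger_force: 0.0
[ 440.90514914 -157.46357531  231.21765441] [ 1.80296699e-01 -9.83612271e-01 -1.61462836e-05] [ 7.90778071e-02  1.15590799e-02 -4.24575323e-01  2.90888030e-06
 -1.13484588e+00  1.02209051e-01]
2407 [ 4.38034028e+02 -1.46969845e+02  1.89507211e-01] 0.05143548671543855Traceback (most recent call last):
  File "<stdin>", line 4, in <module>
TypeError: object of type 'NoneType' has no len()
```

View pics/w2.png

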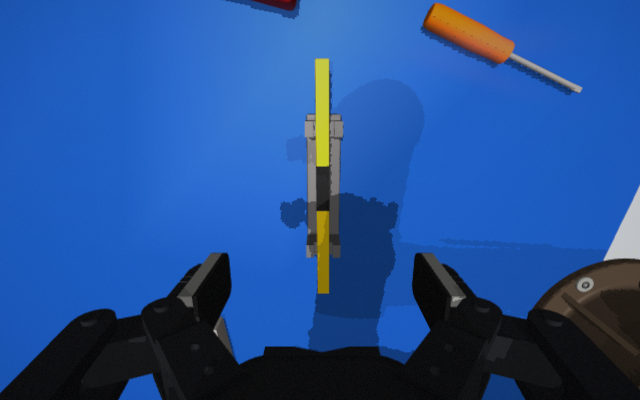

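The wrist view shows the stick centred at (323,188) between the fingers, so my fit holds. Before grasping I'll survey the jig with the empty gripper.

```bash
python3 -m jog '[[[-0.5,-0.3,-0.5,0,0,0,1],[-1,-0.6,-1,0,0,0,1],[-1,-0.6,-1,0,0,0,1]]]'
python3 -m jog '[[[-0.5,-0.3,0,0,0,0,1],[-1,-0.5,0,0,0,0,1],[-1,-0.5,0,0,0,0,1]]]'
python3 -m jog '[[[-0.6,-0.3,0,0,0,0,1],[-1,-0.5,0,0,0,0,1],[-1.0,-0.5,0,0,0,0,1],[-1,-0.5,0,0,0,0,1],[-1,-0.5,0,0,0,0,1]]]'
python3 - <<'E'
from h import *
o=observe(); print(o["tcp_pos"])
s=snapshot("wrist"); save(s,"w3.png"); print(s["position"],s["rotation"])
c=s["image"][20:320,170:470,::-1]; cv2.imwrite("pics/w3c.png",cv2.resize(c,None,fx=2,fy=2,interpolation=cv2.INTER_CUBIC))
np.save("w3.npy",s,allow_pickle=True)
for t in ("jig","brake","cover","contact_block","module"): print(t,[(np.round(r["at"]).astype(int).tolist(),round(r["confidence"],2)) for r in recognise(s,t)])
E
```

```text
time: 4.42
tcp_pos: [482.8, -45.9, 333.8]
tool_rot: [-2.416, 2.005, -0.003]
wrist_force: [-0.2, 0.2, -0.6]
grip_width: 85.3
finger_force: 0.0
time: 4.8
tcp_pos: [512.7, 62.8, 330.7]
tool_rot: [2.419, -2.003, -0.001]
wrist_force: [-0.3, -0.7, -0.6]
grip_width: 85.4
finger_force: 0.0
time: 5.42
tcp_pos: [542.7, 166.3, 331.6]
tool_rot: [-2.416, 2.007, -0.0]
wrist_force: [-0.3, -0.3, 0.3]
grip_width: 85.1
finger_force: 0.0
[542.70619222 166.30929814 331.63193948]
[556.1826525   95.50636922 474.10944268] [-0.03799499  0.42271148 -2.92783123]
jig [([551, 162, 33], 0.87)]
brake [([549, 168, 38], 0.88)]
cover [([550, 166, 37], 0.69)]
contact_block [([531, 228, 64], 0.57)]
module [([699, 209, 22], 0.87), ([569, 122, 41], 0.79), ([426, 135, 19], 0.65)]
```

View pics/w3c.png

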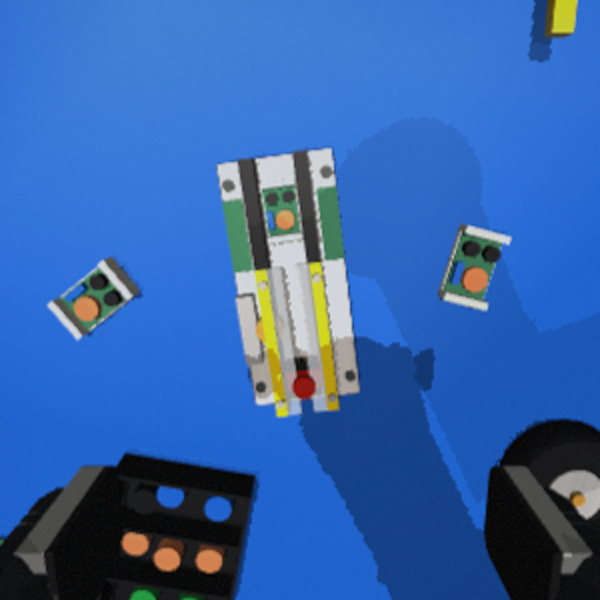

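The jig crop (2x, offset 170,20) shows the mouth corners at (218,163) and (333,149). The wall ends are at (239,160) and (309,151), the cover ends at (282,416) and (338,408), the thumbscrew at (303,385), and the black insert starts at about (300,357).

Run:
```python
from h import *
from scipy.optimize import least_squares
s=np.load("w3.npy",allow_pickle=True).item()
J=np.array([[40,0,30],[-40,0,30],[23,0,52],[-23,0,52]],float)
px=np.array([[218,163],[333,149],[239,160],[309,151]])/2+[170,20]
E_=np.array([[282,416],[338,408]])/2+[170,20]   # cover far end, y=178 z=57, symmetric in x
def W(p,Q): return np.atleast_2d(Q)@R.from_euler('z',p[2]).as_matrix().T+[p[0],p[1],0]
f=lambda p: np.r_[(proj(s,W(p,J))-px).ravel(),(proj(s,W(p,[0,178,57]))-E_.mean(0)).ravel()]
r=least_squares(f,[570,85,.26]); p=r.x; print(p,np.round(r.fun,1))
def loc(uv,z): return np.round((unproj(s,np.array(uv)/2+[170,20],z)-[p[0],p[1],0])@R.from_euler('z',p[2]).as_matrix(),1)
for n,uv,z in(("insert",(300,357),46),("modfar",(285,240),46),("modnear",(280,187),46),("screw",(303,385),66),("cov",(289,267),57)): print(n,loc(uv,z))
# edges of image overlay
im=s["image"][:,:,::-1].copy(); im=cv2.resize(im[20:320,170:470],None,fx=2.6,fy=2.6,interpolation=cv2.INTER_CUBIC)
im=im[:600]
def pl(Q,c):
    q=((proj(s,W(p,np.array(Q,float)))-[170,20]+.5)*2.6).astype(int); cv2.polylines(im,[q],False,c,1)
pl([[40,0,30],[40,178,30],[-40,178,30],[-40,0,30],[40,0,30]],(255,0,255))
for a in(13,-13,23,-23): pl([[a,0,52],[a,72,52]],(0,0,255))
pl([[23,72,57],[-23,72,57]],(255,255,0)); pl([[0,0,30],[0,140,30]],(0,255,255))
cv2.imwrite("pics/ov.png",im[130:600,150:520])
```

```text
[5.77455174e+02 8.42214662e+01 3.17071070e-01] [-0.2  0.7  0.4 -0.5 -0.  -0.   0.1 -0.5 -0.3  0.5]
insert [[  1.7 138.7  46. ]]
modfar [[ 0.8 55.1 46. ]]
modnear [[-0.8 20.3 46. ]]
screw [[  1.4 153.4  66. ]]
cov [[ 0.1 72.2 57. ]]
```

View pics/ov.png

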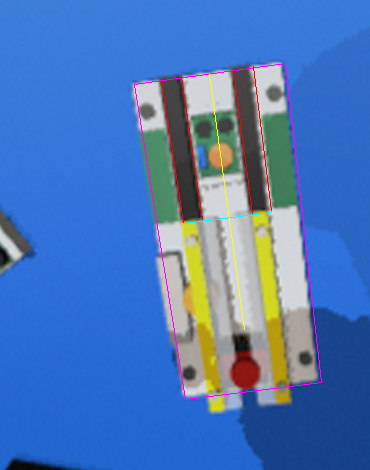

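```bash
python3 -m jog '[[[0.5,0.27,0,0,0,0,1],[1,0.53,0,0,0,0,1],[1,0.53,0,0,0,0,1]]]' | head -1
python3 -m jog '[[[0.5,0.27,0.1,0,0,0,1],[1,0.53,0.2,0,0,0,1],[1,0.53,0.2,0,0,0,1]]]' |head -1
python3 -m jog '[[[0.5,0.27,0.4,0,0,-0.002,1],[1,0.53,0.8,0,0,-0.002,1],[1,0.53,1,0,0,-0.002,1],[1,0.53,1,0,0,-0.002,1]]]' |head -1
python3 -m jog '[[[0,0,0.5,0,0,0,1],[0,0,1,0,0,0,1],[0,0,1,0,0,0,1],[0,0,1,0,0,0,1]]]'
python3 - <<'E'
from h import *
o=observe(); M=R.from_rotvec(o["tool_rot"]).as_matrix()
print((np.array([440.1,-157.0,22])-o["tcp_pos"])@M, np.arctan2(M[0,0],-M[1,0]))
s=snapshot("wrist"); p=yellow(s,"stick",(438,-147,.187)); r=fit(s,p,[438,-147,.187],14,260,34,48); print(len(p),r.x,r.fun)
E
```

```text
time: 6.1
time: 6.48
time: 6.98
time: 7.48
tcp_pos: [444.2, -156.3, 113.6]
tool_rot: [-2.425, 1.995, -0.004]
wrist_force: [-0.2, 0.7, 0.8]
grip_width: 85.2
finger_force: 0.0
[-0.20707615  4.32817338 91.55056815] 0.19378612183915092
5261 [ 4.38190499e+02 -1.46985824e+02  1.87821245e-01] 0.03584508208400565
```

```bash
python3 -m jog '[[[0,0.04,0.3,0,0,0,1],[0,0.04,0.6,0,0,0.001,1],[0,0.04,0.85,0,0,0.001,1],[0,0.04,0.92,0,0,0.001,1],[0,0.04,0.92,0,0,0.001,1]]]'
python3 -m jog '[[[0,0,0,0,0,0,0],[0,0,0,0,0,0,0],[0,0,0,0,0,0,0],[0,0,0,0,0,0,0],[0,0,0,0,0,0,0],[0,0,0,0,0,0,0],[0,0,0,0,0,0,0],[0,0,0,0,0,0,0]]]' 70
```

```text
time: 8.15
tcp_pos: [439.2, -157.5, 20.4]
tool_rot: [-2.421, 2.001, -0.002]
wrist_force: [-0.4, 0.9, -0.8]
grip_width: 85.2
finger_force: 0.0
time: 9.15
tcp_pos: [438.3, -157.6, 19.7]
tool_rot: [-2.421, 2.002, -0.001]
wrist_force: [-1.8, 0.3, 5.7]
grip_width: 12.8
finger_force: 68.2
```

```bash
python3 -m jog '[[[0,0,-0.2,0,0,0,0],[0,0,-0.6,0,0,0,0],[0,0,-0.8,0,0,0,0],[0,0,-0.8,0,0,0,0]]]'
python3 -m jog '[[[-0.1,-0.4,0,0,0,0,0],[-0.25,-0.9,0,0,0,0,0],[-0.25,-1,0,0,0,-0.02,0],[-0.25,-1,0,0,0,-0.04,0],[-0.25,-1,0,0,0,-0.04,0],[-0.25,-1,0,0,0,-0.04,0]]]'
python3 - <<'E'
from h import *
o=observe(); M=R.from_rotvec(o["tool_rot"]).as_matrix()
print(np.arctan2(M[0,0],-M[1,0]),(np.array([627.6,-68.4,19.5])-o["tcp_pos"])@M)
s=snapshot("wrist"); save(s,"w4.png");print(o["wrist_force"],o["wrist_torque"])
E
```

```text
time: 9.65
tcp_pos: [439.0, -157.5, 100.7]
tool_rot: [-2.419, 2.001, -0.004]
wrist_force: [0.4, 1.3, -0.6]
grip_width: 12.7
finger_force: 68.4
time: 10.4
tcp_pos: [531.0, -114.3, 98.6]
tool_rot: [2.54, -1.848, -0.001]
wrist_force: [0.3, -0.1, -1.5]
grip_width: 13.0
finger_force: 68.6
0.31293309170984124 [ -13.94021143 -106.10134158   78.99620063]
[ 0.3120339  -0.06202534 -1.46203355] [0.01437632 0.04551512 0.0031212 ]
```

View pics/w4.png

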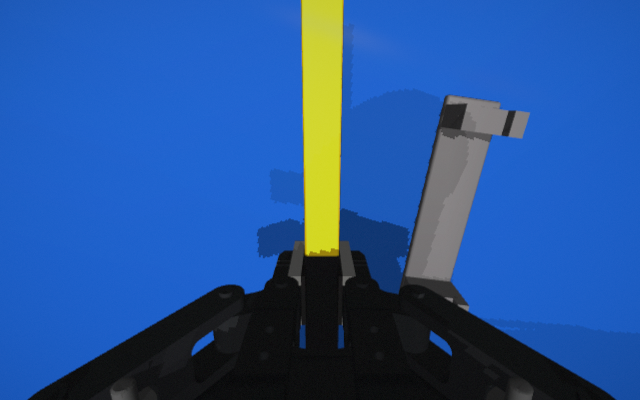

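The stick sits straight between the pads, in the middle at (322,130). Now I line it up in front of the mouth.

```bash
python3 -m jog '[[[-0.07,-0.4,0,0,0,0,0],[-0.14,-0.9,0,0,0,0,0],[-0.14,-1,0.1,0,0,0,0],[-0.14,-1,0.4,0,0,0,0],[-0.14,-1,0.6,0,0,0,0],[-0.14,-1,0.6,0,0,0,0]]]' |head -2
python3 - <<'E'
from h import *
o=observe(); M=R.from_rotvec(o["tool_rot"]).as_matrix()
print(np.arctan2(M[0,0],-M[1,0]),M[2],(np.array([627.6,-68.4,19.5])-o["tcp_pos"])@M)
z=o["tcp_pos"][2]+21.2
for n in ("top","scene","wrist"):
    s=snapshot(n); save(s,n+"5.png")
    t=o["tcp_pos"]; a=np.arctan2(M[0,0],-M[1,0]); c=t-10.6*M[:,0]
    try:
        p=yellow(s,"stick",(c[0],c[1],a)); r=fit(s,p,[c[0],c[1],a],14,260,z-7,z+7); print(n,len(p),c[:2],a,r.x,r.fun)
    except Exception as e: print(n,e)
    np.save(n+"5.npy",s,allow_pickle=True)
p=[577.5,84.2,.317]
s=np.load("scene5.npy",allow_pickle=True).item(); im=s["image"][:,:,::-1].copy()
rot=R.from_euler('z',p[2]).as_matrix()
def pl(Q,c,F):
    q=((proj(s,np.array(Q,float)@rot.T+[p[0],p[1],0])-F)*6).astype(int); cv2.polylines(big,[q],False,c,1)
F=[330,140]; big=cv2.resize(im[140:240,330:460],None,fx=6,fy=6,interpolation=cv2.INTER_CUBIC)
pl([[40,178,30],[-40,178,30],[-40,0,30],[40,0,30],[40,178,30]],(255,0,255),F)
for a in(13,-13): pl([[a,0,52],[a,72,52]],(0,0,255),F)
cv2.imwrite("pics/ov5.png",big)
E
```

```text
time: 11.2
tcp_pos: [620.3, -70.5, 37.4]
0.31346008665071085 [-8.23826501e-04  4.08521012e-03 -9.99991316e-01] [ 0.28719469 -7.61338244 17.85657943]
top 335 [617.07451087 -60.38242266] 0.31346008665071085 [ 6.18414109e+02 -5.96893280e+01  3.12900300e-01] 0.07694751246212492
scene 210 [617.07451087 -60.38242266] 0.31346008665071085 [ 6.18208566e+02 -5.78510441e+01  3.13120837e-01] 0.5279041916167665
wrist 9716 [617.07451087 -60.38242266] 0.31346008665071085 [ 6.15385066e+02 -4.81563603e+01  3.14094763e-01] 0.01792554600244175
```

View pics/ov5.png

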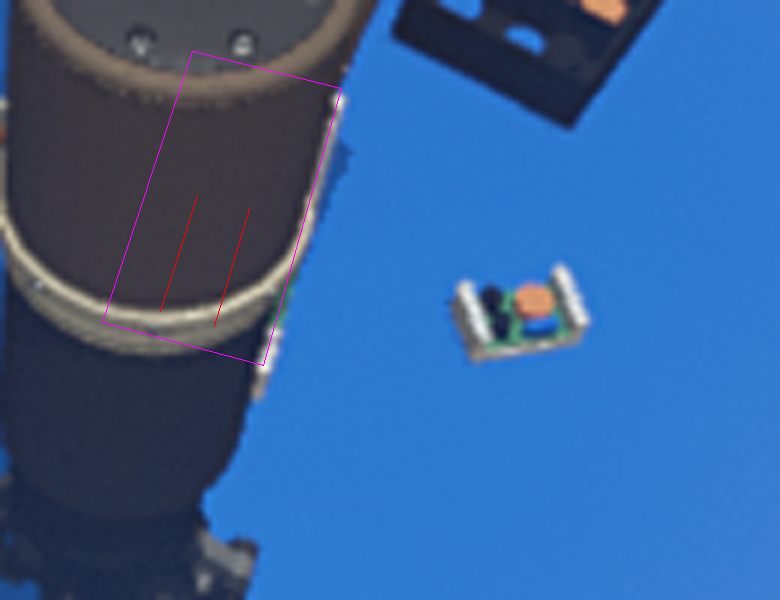

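The scene view is mostly hidden by the arm, but the jig's visible right edge at (265,360)–(340,95) matches my fit. I'll check alignment in the top view.

Run:
```python
from h import *
s=np.load("top5.npy",allow_pickle=True).item(); im=s["image"][:,:,::-1]
p=[577.5,84.2,.317]; rot=R.from_euler('z',p[2]).as_matrix()
F=np.array([225,120]); big=cv2.resize(im[120:220,225:355],None,fx=6,fy=6,interpolation=cv2.INTER_CUBIC)
def pl(Q,c):
    q=((proj(s,np.array(Q,float)@rot.T+[p[0],p[1],0])-F+.5)*6).astype(int); cv2.polylines(big,[q],False,c,1)
pl([[40,178,30],[-40,178,30],[-40,0,30],[40,0,30],[40,178,30]],(255,0,255))
for a in(13,-13): pl([[a,0,52],[a,72,52]],(0,0,255))
pl([[0,-200,60],[0,0,60]],(0,255,0))
cv2.imwrite("pics/ov6.png",big)
```

```text
(no output)
```

View pics/ov6.png

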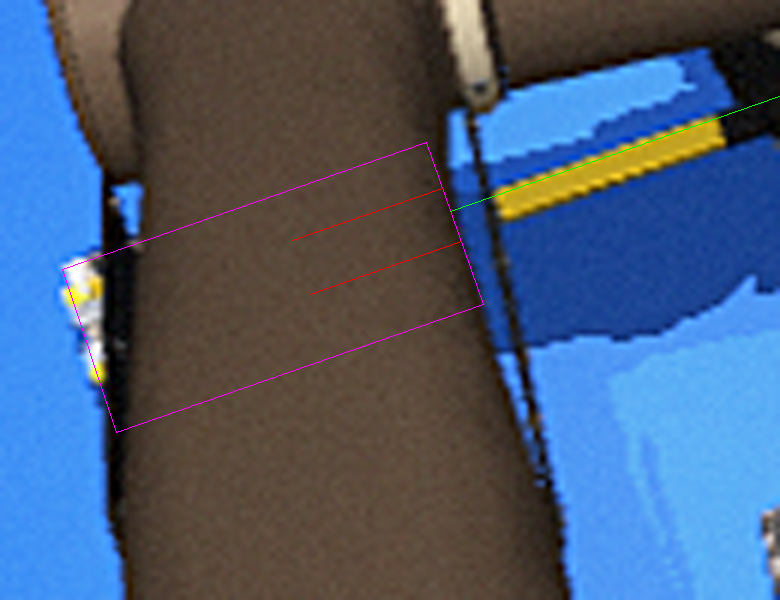

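```bash
python3 -m jog '[[[0,-0.06,0.05,0,0,-0.001,0],[0,-0.06,0.12,0,0,-0.001,0],[0,-0.06,0.18,0,0,-0.001,0],[0,-0.06,0.18,0,0,-0.001,0]]]'
python3 -m jog '[[[-0.07,0,0,0,0,0,0],[-0.14,0,0,0,0,0,0],[-0.21,0,0,0,0,0,0],[-0.28,0,0,0,0,0,0],[-0.28,0,0,0,0,0,0]]]'
cat > st.py <<'E'
from h import *
o=observe(); M=R.from_rotvec(o["tool_rot"]).as_matrix()
p=[577.5,84.2,.317]; J=R.from_euler('z',p[2]).as_matrix()
t=(o["tcp_pos"]-[p[0],p[1],0])@J
print("t",round(o["time"],2),"tcp in jig",t.round(2),"front y",round(t[1]+140.6,1),"yaw err",round(np.arctan2(M[0,0],-M[1,0])-p[2],4),"F jig",(o["wrist_force"]@J).round(2),"T",(o["wrist_torque"]@J).round(2))
E
python3 st.py
```

```text
time: 11.85
tcp_pos: [627.4, -68.2, 20.5]
tool_rot: [2.544, -1.842, -0.002]
wrist_force: [-0.4, 0.1, -0.9]
grip_width: 12.8
finger_force: 68.7
time: 12.48
tcp_pos: [619.2, -40.8, 21.5]
tool_rot: [-2.546, 1.841, -0.0]
wrist_force: [-0.1, 1.2, -1.6]
grip_width: 12.9
finger_force: 68.7
t 12.47 tcp in jig [   0.69 -131.79   21.47] front y 8.8 yaw err 0.0016 F jig [ 0.26  1.15 -1.62] T [-0.07 -0.02 -0.05]
```

```bash
python3 -m jog '[[[-0.05,0.01,0.01,0,0,0,0],[-0.1,0.01,0.01,0,0,0,0],[-0.15,0.01,0.01,0,0,0,0],[-0.2,0.01,0.01,0,0,0,0],[-0.25,0.01,0.01,0,0,0,0]]]'
python3 st.py
python3 -m jog '[[[-0.05,0,0,0,0,0,0],[-0.1,0,0,0,0,0,0],[-0.15,0,0,0,0,0,0],[-0.2,0,0,0,0,0,0],[-0.25,0,0,0,0,0,0],[-0.25,0,0,0,0,0,0]]]' | tail -1
python3 st.py
```

```text
time: 13.1
tcp_pos: [610.5, -17.8, 20.3]
tool_rot: [-2.545, 1.842, -0.0]
wrist_force: [0.1, -0.1, -1.8]
grip_width: 13.0
finger_force: 68.7
t 13.1 tcp in jig [  -0.47 -107.14   20.31] front y 33.5 yaw err 0.0007 F jig [ 0.09 -0.17 -1.8 ] T [-0.06  0.04 -0.02]
finger_force: 68.7
t 13.85 tcp in jig [ -0.45 -82.09  20.33] front y 58.5 yaw err 0.0012 F jig [ 0.6   0.16 -0.96] T [ 0.01  0.03 -0.06]
```

```bash
python3 -m jog '[[[-0.04,0,0,0,0,0,0],[-0.08,0,0,0,0,0,0],[-0.08,0,0,0,0,0,0]]]' >/dev/null; python3 st.py
for i in 1; do :; done
python3 -m jog '[[[-0.015,0,0,0,0,0,0],[-0.03,0,0,0,0,0,0]]]' >/dev/null; python3 st.py
python3 -m jog '[[[-0.015,0,0,0,0,0,0],[-0.03,0,0,0,0,0,0]]]' >/dev/null; python3 st.py
python3 -m jog '[[[-0.015,0,0,0,0,0,0],[-0.03,0,0,0,0,0,0]]]' >/dev/null; python3 st.py
python3 -m jog '[[[-0.015,0,0,0,0,0,0],[-0.03,0,0,0,0,0,0]]]' >/dev/null; python3 st.py
python3 -m jog '[[[-0.015,0,0,0,0,0,0],[-0.03,0,0,0,0,0,0]]]' >/dev/null; python3 st.py
```

```text
t 14.22 tcp in jig [ -0.49 -74.21  20.32] front y 66.4 yaw err 0.0009 F jig [-0.31 -0.45 -0.88] T [ 0.    0.02 -0.01]
t 14.47 tcp in jig [ -0.54 -71.5   20.3 ] front y 69.1 yaw err 0.0006 F jig [-0.65 -0.86 -0.7 ] T [-0.36  0.04 -0.02]
t 14.72 tcp in jig [ -0.99 -68.91  20.24] front y 71.7 yaw err 0.0008 F jig [-1.47 -5.54 -0.64] T [-1.97  0.44  0.19]
t 14.97 tcp in jig [ -0.89 -66.01  20.29] front y 74.6 yaw err 0.0007 F jig [-1.45 -5.03 -1.01] T [-1.74  0.33  0.16]
t 15.22 tcp in jig [ -0.66 -62.65  20.27] front y 78.0 yaw err 0.0006 F jig [-0.29 -4.33 -1.  ] T [-1.41  0.3   0.19]
t 15.47 tcp in jig [ -0.6  -59.38  20.28] front y 81.2 yaw err 0.0007 F jig [-1.15 -3.75 -0.6 ] T [-1.46  0.42  0.19]
```

The drag is steady at about 4 N, and the moment (lever about 0.35 m) reads more cleanly than the force. I'll creep on in 1 mm steps and stop when the resistance rises.

```bash
cat >> st.py <<'E'
T=(o["wrist_torque"]@J)[0]; print("push by torque",round(-T/.35,1)); import sys; sys.exit(abs(T)>2.1)
E
sed -i 's/^print("t"/print("t"/' st.py
python3 -m jog '[[[-0.005,0,0,0,0,0,0],[-0.01,0,0,0,0,0,0]]]' >/dev/null; python3 st.py &&
python3 -m jog '[[[-0.005,0,0,0,0,0,0],[-0.01,0,0,0,0,0,0]]]' >/dev/null && python3 st.py &&
python3 -m jog '[[[-0.005,0,0,0,0,0,0],[-0.01,0,0,0,0,0,0]]]' >/dev/null && python3 st.py &&
python3 -m jog '[[[-0.005,0,0,0,0,0,0],[-0.01,0,0,0,0,0,0]]]' >/dev/null && python3 st.py &&
python3 -m jog '[[[-0.005,0,0,0,0,0,0],[-0.01,0,0,0,0,0,0]]]' >/dev/null && python3 st.py &&
python3 -m jog '[[[-0.005,0,0,0,0,0,0],[-0.01,0,0,0,0,0,0]]]' >/dev/null && python3 st.py &&
python3 -m jog '[[[-0.005,0,0,0,0,0,0],[-0.01,0,0,0,0,0,0]]]' >/dev/null && python3 st.py &&
python3 -m jog '[[[-0.005,0,0,0,0,0,0],[-0.01,0,0,0,0,0,0]]]' >/dev/null && python3 st.py &&
python3 -m jog '[[[-0.005,0,0,0,0,0,0],[-0.01,0,0,0,0,0,0]]]' >/dev/null && python3 st.py &&
python3 -m jog '[[[-0.005,0,0,0,0,0,0],[-0.01,0,0,0,0,0,0]]]' >/dev/null && python3 st.py &&
python3 -m jog '[[[-0.005,0,0,0,0,0,0],[-0.01,0,0,0,0,0,0]]]' >/dev/null && python3 st.py &&
python3 -m jog '[[[-0.005,0,0,0,0,0,0],[-0.01,0,0,0,0,0,0]]]' >/dev/null && python3 st.py
```

```text
t 15.72 tcp in jig [ -0.58 -58.42  20.29] front y 82.2 yaw err 0.0008 F jig [-1.32 -2.97 -0.66] T [-1.41  0.47  0.21]
push by torque 4.0False
```

```bash
sed -i 's/sys.exit(abs(T)>2.1)/sys.exit(int(abs(T)>2.1))/' st.py
python3 -m jog '[[[-0.005,0,0,0,0,0,0],[-0.01,0,0,0,0,0,0]]]' >/dev/null; python3 st.py &&
python3 -m jog '[[[-0.005,0,0,0,0,0,0],[-0.01,0,0,0,0,0,0]]]' >/dev/null && python3 st.py &&
python3 -m jog '[[[-0.005,0,0,0,0,0,0],[-0.01,0,0,0,0,0,0]]]' >/dev/null && python3 st.py &&
python3 -m jog '[[[-0.005,0,0,0,0,0,0],[-0.01,0,0,0,0,0,0]]]' >/dev/null && python3 st.py &&
python3 -m jog '[[[-0.005,0,0,0,0,0,0],[-0.01,0,0,0,0,0,0]]]' >/dev/null && python3 st.py &&
python3 -m jog '[[[-0.005,0,0,0,0,0,0],[-0.01,0,0,0,0,0,0]]]' >/dev/null && python3 st.py &&
python3 -m jog '[[[-0.005,0,0,0,0,0,0],[-0.01,0,0,0,0,0,0]]]' >/dev/null && python3 st.py &&
python3 -m jog '[[[-0.005,0,0,0,0,0,0],[-0.01,0,0,0,0,0,0]]]' >/dev/null && python3 st.py &&
python3 -m jog '[[[-0.005,0,0,0,0,0,0],[-0.01,0,0,0,0,0,0]]]' >/dev/null && python3 st.py &&
python3 -m jog '[[[-0.005,0,0,0,0,0,0],[-0.01,0,0,0,0,0,0]]]' >/dev/null && python3 st.py &&
python3 -m jog '[[[-0.005,0,0,0,0,0,0],[-0.01,0,0,0,0,0,0]]]' >/dev/null && python3 st.py &&
python3 -m jog '[[[-0.005,0,0,0,0,0,0],[-0.01,0,0,0,0,0,0]]]' >/dev/null && python3 st.py
```

```text
t 15.97 tcp in jig [ -0.6  -57.46  20.27] front y 83.1 yaw err 0.0007 F jig [-0.64 -3.91 -0.66] T [-1.35  0.46  0.22]
push by torque 3.9
t 16.23 tcp in jig [ -0.56 -56.45  20.27] front y 84.1 yaw err 0.0007 F jig [-1.67 -4.25 -2.3 ] T [-1.34  0.54  0.22]
push by torque 3.8
t 16.48 tcp in jig [ -0.57 -55.45  20.28] front y 85.1 yaw err 0.0007 F jig [-1.73 -3.73 -1.34] T [-1.36  0.55  0.27]
push by torque 3.9
t 16.73 tcp in jig [ -0.55 -54.45  20.28] front y 86.2 yaw err 0.0007 F jig [-2.32 -3.95 -1.1 ] T [-1.31  0.62  0.28]
push by torque 3.7
t 16.98 tcp in jig [ -0.56 -53.45  20.28] front y 87.2 yaw err 0.0006 F jig [-2.06 -4.52 -1.29] T [-1.33  0.61  0.28]
push by torque 3.8
t 17.23 tcp in jig [ -0.53 -52.43  20.3 ] front y 88.2 yaw err 0.0007 F jig [-2.05 -3.44 -0.63] T [-1.32  0.63  0.28]
push by torque 3.8
t 17.48 tcp in jig [ -0.58 -51.46  20.28] front y 89.1 yaw err 0.0006 F jig [-1.59 -3.17 -0.6 ] T [-1.27  0.64  0.25]
push by torque 3.6
t 17.73 tcp in jig [ -0.57 -50.45  20.29] front y 90.1 yaw err 0.0007 F jig [-2.02 -3.8  -0.9 ] T [-1.25  0.66  0.33]
push by torque 3.6
t 17.98 tcp in jig [ -0.54 -49.45  20.29] front y 91.1 yaw err 0.0007 F jig [-1.97 -4.1  -0.22] T [-1.21  0.7   0.31]
push by torque 3.5
t 18.23 tcp in jig [ -0.55 -48.47  20.3 ] front y 92.1 yaw err 0.0006 F jig [-2.37 -3.25 -0.06] T [-1.18  0.75  0.28]
push by torque 3.4
t 18.48 tcp in jig [ -0.53 -47.44  20.27] front y 93.2 yaw err 0.0007 F jig [-1.62 -3.66 -1.3 ] T [-1.27  0.68  0.26]
push by torque 3.6
t 18.73 tcp in jig [ -0.53 -46.47  20.28] front y 94.1 yaw err 0.0006 F jig [-2.78 -4.29 -0.6 ] T [-1.17  0.7   0.21]
push by torque 3.3
```

```bash
python3 -m jog '[[[-0.005,0.005,0,0,0,0,0],[-0.01,0.01,0,0,0,0,0]]]' >/dev/null; python3 st.py &&
python3 -m jog '[[[-0.005,0,0,0,0,0,0],[-0.01,0,0,0,0,0,0]]]' >/dev/null && python3 st.py &&
python3 -m jog '[[[-0.005,0,0,0,0,0,0],[-0.01,0,0,0,0,0,0]]]' >/dev/null && python3 st.py &&
python3 -m jog '[[[-0.005,0,0,0,0,0,0],[-0.01,0,0,0,0,0,0]]]' >/dev/null && python3 st.py &&
python3 -m jog '[[[-0.005,0,0,0,0,0,0],[-0.01,0,0,0,0,0,0]]]' >/dev/null && python3 st.py &&
python3 -m jog '[[[-0.005,0,0,0,0,0,0],[-0.01,0,0,0,0,0,0]]]' >/dev/null && python3 st.py &&
python3 -m jog '[[[-0.005,0,0,0,0,0,0],[-0.01,0,0,0,0,0,0]]]' >/dev/null && python3 st.py &&
python3 -m jog '[[[-0.005,0,0,0,0,0,0],[-0.01,0,0,0,0,0,0]]]' >/dev/null && python3 st.py
```

```text
t 18.98 tcp in jig [ -1.14 -45.51  20.46] front y 95.1 yaw err 0.0006 F jig [-0.45 -3.21 -0.69] T [-1.47  0.2   0.06]
push by torque 4.2
t 19.23 tcp in jig [ -1.24 -44.49  20.41] front y 96.1 yaw err 0.0006 F jig [-0.5  -4.26 -1.92] T [-1.46  0.12  0.04]
push by torque 4.2
t 19.48 tcp in jig [ -1.37 -43.49  20.36] front y 97.1 yaw err 0.0006 F jig [ 0.19 -4.54 -0.87] T [-1.53  0.08  0.01]
push by torque 4.4
t 19.73 tcp in jig [ -1.4  -42.45  20.35] front y 98.1 yaw err 0.0007 F jig [-0.14 -4.52 -0.72] T [-1.56  0.    0.06]
push by torque 4.5
t 19.98 tcp in jig [ -1.49 -41.48  20.32] front y 99.1 yaw err 0.0007 F jig [-0.3  -4.12 -0.05] T [-1.55 -0.06  0.  ]
push by torque 4.4
t 20.23 tcp in jig [ -1.5  -40.47  20.32] front y 100.1 yaw err 0.0006 F jig [ 0.89 -4.59 -0.46] T [-1.57 -0.08 -0.05]
push by torque 4.5
t 20.48 tcp in jig [ -1.49 -39.47  20.32] front y 101.1 yaw err 0.0007 F jig [ 1.69 -4.27 -1.45] T [-1.63 -0.1  -0.02]
push by torque 4.7
t 20.73 tcp in jig [ -1.53 -38.47  20.31] front y 102.1 yaw err 0.0006 F jig [-0.3  -5.53 -1.  ] T [-1.63 -0.11 -0.  ]
push by torque 4.7
```

```bash
python3 -m jog '[[[-0.005,0,0,0,0,0,0],[-0.01,0,0,0,0,0,0]]]' >/dev/null; python3 st.py &&
python3 -m jog '[[[-0.005,0,0,0,0,0,0],[-0.01,0,0,0,0,0,0]]]' >/dev/null && python3 st.py &&
python3 -m jog '[[[-0.005,0,0,0,0,0,0],[-0.01,0,0,0,0,0,0]]]' >/dev/null && python3 st.py &&
python3 -m jog '[[[-0.005,0,0,0,0,0,0],[-0.01,0,0,0,0,0,0]]]' >/dev/null && python3 st.py &&
python3 -m jog '[[[-0.005,0,0,0,0,0,0],[-0.01,0,0,0,0,0,0]]]' >/dev/null && python3 st.py &&
python3 -m jog '[[[-0.005,0,0,0,0,0,0],[-0.01,0,0,0,0,0,0]]]' >/dev/null && python3 st.py
```

```text
t 20.98 tcp in jig [ -1.52 -37.44  20.31] front y 103.2 yaw err 0.0007 F jig [ 0.16 -5.27 -0.18] T [-1.64 -0.06 -0.02]
push by torque 4.7
t 21.23 tcp in jig [ -1.56 -37.    20.42] front y 103.6 yaw err 0.0008 F jig [  0.24 -10.7   -1.04] T [-3.62 -0.13 -0.02]
push by torque 10.4
```

Contact at about y=103.5. The push is 10.4 N, of which 4.6 N is drag. I let it settle, then raise it.

```bash
python3 -m jog '[[[0,0,0,0,0,0,0]]]' >/dev/null; python3 st.py 
python3 -m jog '[[[-0.002,0,0,0,0,0,0],[-0.002,0,0,0,0,0,0]]]' >/dev/null; python3 st.py
```

```text
t 21.35 tcp in jig [ -1.57 -37.03  20.42] front y 103.6 yaw err 0.0007 F jig [-0.06 -7.94 -0.41] T [-2.86 -0.08 -0.06]
push by torque 8.2
t 21.6 tcp in jig [ -1.62 -37.02  20.4 ] front y 103.6 yaw err 0.0005 F jig [  0.31 -10.07  -0.7 ] T [-3.21 -0.13 -0.05]
push by torque 9.2
```

```bash
python3 -m jog '[[[-0.002,0,0,0,0,0,0],[-0.004,0,0,0,0,0,0],[-0.004,0,0,0,0,0,0]]]' >/dev/null; python3 st.py
python3 -m jog '[[[0,0,0,0,0,0,0],[0,0,0,0,0,0,0]]]' >/dev/null; python3 st.py
```

```text
t 21.98 tcp in jig [ -1.64 -37.01  20.46] front y 103.6 yaw err 0.0006 F jig [  0.54 -11.16  -0.36] T [-4.15 -0.13 -0.05]
push by torque 11.8
t 22.23 tcp in jig [ -1.65 -36.99  20.41] front y 103.6 yaw err 0.0006 F jig [  0.38 -11.57  -0.9 ] T [-4.02 -0.19 -0.02]
push by torque 11.5
```

```bash
python3 -m jog '[[[-0.002,0,0,0,0,0,0],[-0.004,0,0,0,0,0,0],[-0.005,0,0,0,0,0,0],[-0.005,0,0,0,0,0,0]]]' >/dev/null; python3 st.py
python3 -m jog '[[[0,0,0,0,0,0,0],[0,0,0,0,0,0,0],[0,0,0,0,0,0,0],[0,0,0,0,0,0,0]]]' >/dev/null; python3 st.py
python3 -m jog '[[[0,0,0,0,0,0,0],[0,0,0,0,0,0,0],[0,0,0,0,0,0,0],[0,0,0,0,0,0,0]]]' >/dev/null; python3 st.py
```

```text
t 22.73 tcp in jig [ -1.69 -36.95  20.5 ] front y 103.6 yaw err 0.0005 F jig [  0.78 -14.31  -1.03] T [-5.02 -0.2  -0.08]
push by torque 14.3
t 23.23 tcp in jig [ -1.72 -36.95  20.47] front y 103.6 yaw err 0.0005 F jig [  1.1  -14.77  -0.62] T [-5.05 -0.18 -0.01]
push by torque 14.4
t 23.73 tcp in jig [ -1.71 -36.91  20.49] front y 103.7 yaw err 0.0005 F jig [ -0.12 -14.29  -1.49] T [-5.   -0.21 -0.04]
push by torque 14.3
```

```bash
python3 -m jog '[[[0,0,0,0,0,0,0],[0,0,0,0,0,0,0],[0,0,0,0,0,0,0],[0.01,0,0,0,0,0,0],[0.03,0,0,0,0,0,0],[0.05,0,0,0,0,0,0]]]' >/dev/null; python3 st.py
python3 -m jog '[[[0.1,0,0,0,0,0,0],[0.25,0,0,0,0,0,0],[0.4,0,0,0,0,0,0],[0.55,0,0,0,0,0,0],[0.7,0,0,0,0,0,0],[0.7,0,0,0,0,0,0]]]' >/dev/null; python3 st.py
python3 -m jog '[[[0.1,0,0,0,0,0,0],[0.25,0,0,0,0,0,0],[0.4,0,0,0,0,0,0],[0.55,0,0,0,0,0,0],[0.65,0,0,0,0,0,0],[0.65,0,0,0,0,0,0]]]' >/dev/null; python3 st.py
python3 -m jog '[[[0,0,-0.2,0,0,0,0],[0,0,-0.5,0,0,0,0],[0,0,-0.8,0,0,0,0],[0,0,-0.8,0,0,0,0]]]' >/dev/null; python3 st.py
python3 - <<'E'
from h import *
o=observe(); M=R.from_rotvec(o["tool_rot"]).as_matrix()
print(o["tcp_pos"],(np.array([438.8,-157.5,100.7])-o["tcp_pos"])@M, np.arctan2(M[0,0],-M[1,0]))
E
```

```text
t 24.48 tcp in jig [ -1.47 -39.96  20.24] front y 100.6 yaw err 0.0009 F jig [-0.53 -0.56 -1.05] T [ 0.02 -0.    0.  ]
push by torque -0.0
t 25.23 tcp in jig [  -1.71 -111.81   20.16] front y 28.8 yaw err -0.0011 F jig [ 0.01  1.03 -0.93] T [ 0.02 -0.01  0.03]
push by torque -0.1
t 25.98 tcp in jig [  -1.63 -176.25   20.13] front y -35.6 yaw err -0.0006 F jig [ 0.58  0.62 -0.99] T [0.04 0.   0.02]
push by torque -0.1
t 26.48 tcp in jig [   0.29 -175.37  103.15] front y -34.8 yaw err 0.0015 F jig [ 0.44 -0.5  -2.11] T [ 0.02 -0.03 -0.04]
push by torque -0.1
[632.44429539 -82.337896   103.14911438] [ 10.74830675 207.4507557    1.45294084] 0.31846475798402807
```

```bash
python3 -m jog '[[[0.02,0.4,0,0,0,0,0],[0.05,0.9,0,0,0,0,0],[0.05,1,0,0,0,0.02,0],[0.05,1,0,0,0,0.041,0],[0.05,1,0,0,0,0.041,0]]]' >/dev/null
python3 - <<'E'
from h import *
o=observe(); M=R.from_rotvec(o["tool_rot"]).as_matrix()
print(o["tcp_pos"],(np.array([438.8,-157.5,100.7])-o["tcp_pos"])@M, np.arctan2(M[0,0],-M[1,0]))
E
```

```text
[ 536.8384589  -118.69743507   99.78897989] [ 19.65243693 103.59093493  -0.84163397] 0.1893840187679024
```

```bash
python3 -m jog '[[[0.08,0.4,0,0,0,0,0],[0.16,0.8,0,0,0,0,0],[0.2,1,0,0,0,0,0],[0.2,1,0,0,0,0,0]]]' >/dev/null
python3 -m jog '[[[0,0.035,0,0,0,0,0],[0,0.035,0,0,0,0,0],[0,0.035,0,0,0,0,0]]]' >/dev/null
python3 - <<'E'
from h import *
o=observe(); M=R.from_rotvec(o["tool_rot"]).as_matrix()
t=o["tcp_pos"]; print(t,(np.array([438.8,-157.5,20.5])-t)@M, np.arctan2(M[0,0],-M[1,0]),M[2],o["wrist_torque"])
c=t-10.6*M[:,0]
s=snapshot("top"); save(s,"top7.png")
p=yellow(s,"stick",(c[0],c[1],.189))
if p is not None:
    r=fit(s,p,[c[0],c[1],.189],14,260,115,129); print(len(p),c,r.x,r.fun)
E
```

```text
[ 439.9625106  -157.7531278   100.18168988] [-0.46907873  1.08415747 79.68181583] 0.18940152206850383 [ 2.02102028e-05  1.24337075e-04 -9.99999992e-01] [-0.06864699 -0.05124419  0.02052013]
```

```bash
python3 -m jog '[[[0,0.01,0.25,0,0,0,0],[0,0.01,0.5,0,0,0,0],[0,0.01,0.65,0,0,0,0],[0,0.01,0.7,0,0,0,0],[0,0.01,0.74,0,0,0,0],[0,0.01,0.74,0,0,0,0]]]'
python3 -m jog '[[[0,0,0.03,0,0,0,0],[0,0,0.05,0,0,0,0],[0,0,0.05,0,0,0,0]]]'
```

```text
time: 28.78
tcp_pos: [438.8, -158.1, 26.5]
tool_rot: [-2.421, 2.002, -0.0]
wrist_force: [-0.8, -0.2, -0.7]
grip_width: 12.8
finger_force: 68.7
time: 29.15
tcp_pos: [438.4, -158.2, 21.3]
tool_rot: [2.421, -2.002, -0.0]
wrist_force: [-0.6, -0.2, -1.2]
grip_width: 12.8
finger_force: 68.7
```

```bash
python3 -m jog '[[[0,0,0.008,0,0,0,0],[0,0,0.015,0,0,0,0],[0,0,0.015,0,0,0,0]]]'
python3 -m jog '[[[0,0,0,0,0,0,0.15],[0,0,0,0,0,0,0.3],[0,0,0,0,0,0,0.6],[0,0,0,0,0,0,1],[0,0,0,0,0,0,1],[0,0,0,0,0,0,1],[0,0,0,0,0,0,1],[0,0,0,0,0,0,1]]]'
python3 -m jog '[[[0,0,-0.1,0,0,0,1],[0,0,-0.4,0,0,0,1],[0,0,-0.8,0,0,0,1],[0,0,-1,0,0,0,1],[0,0,-1,0,0,0,1]]]'
python3 -m jog '[[[0,0,-0.5,0,0,0,1],[0,0,-1,0,0,0,1],[0,0,-1,0,0,0,1],[0,0,-1,0,0,0,1]]]'
python3 - <<'E'
from h import *
print(observe()["tcp_pos"])
s=snapshot("wrist"); save(s,"w8.png"); p=yellow(s,"stick",(438,-147,.187)); r=fit(s,p,[438,-147,.187],14,260,34,48); print(len(p),r.x,r.fun)
a=s["image"][:,:,::-1]
t=snapshot("top"); t=t["image"][:,:,::-1]
b=cv2.resize(t[130:210,220:330],(640,465),interpolation=cv2.INTER_CUBIC)
cv2.imwrite("pics/end.png",cv2.resize(np.hstack([a,cv2.resize(b,(640,400))]),(800,250)))
E
```

```text
time: 29.52
tcp_pos: [438.5, -158.2, 19.8]
tool_rot: [2.421, -2.002, -0.0]
wrist_force: [0.3, 0.7, -1.4]
grip_width: 12.7
finger_force: 68.8
time: 30.52
tcp_pos: [438.5, -158.1, 19.8]
tool_rot: [2.421, -2.002, -0.0]
wrist_force: [-0.1, 0.3, -0.2]
grip_width: 85.8
finger_force: 0.0
time: 31.15
tcp_pos: [439.7, -158.1, 122.1]
tool_rot: [-2.419, 2.0, -0.005]
wrist_force: [0.5, 0.2, -1.3]
grip_width: 85.2
finger_force: 0.0
time: 31.65
tcp_pos: [437.9, -158.0, 219.1]
tool_rot: [2.421, -2.002, -0.002]
wrist_force: [-0.4, -0.5, -1.2]
grip_width: 84.9
finger_force: 0.0
[ 437.86009312 -157.981018    219.1282116 ]
2702 [ 4.36437585e+02 -1.47794296e+02  1.88508857e-01] 0.04483050947239524
```

View pics/end.png

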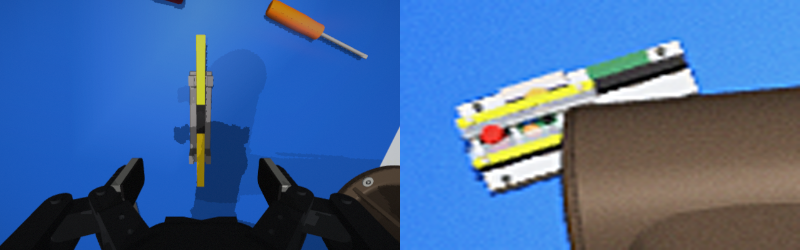

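The left picture shows the stick lying in both notches, at about (201,110). The right one shows the module under the cover next to the red block, at about (540,127).

```bash
python3 -m jog '[[[0,0,0,0,0,0,1],[0,0,0,0,0,0,1]]]' | head -1; python3 -c "
from cell import hand_in; print(hand_in())"
```

```text
time: 32.0
the job is handed in; nothing more can be done
None
```

The module is home against the contacts, pressed for just over a second at an estimated 9.7 N (push minus drag); the stick is back in its cradle, and I handed the job in at about 32 s.

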